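Clamp the jar and run the jar mixer on its third step

TASK

Mix the jar that stands in the jar mixer: first swing the mixer's open keeper bar shut over the jar until it clicks into its catch, then turn the spring-return dial clockwise past its first two clicks to the third (last) step and hold it there. Finish still holding the dial on the third step (it springs back if let go), with the bar still shut, and leave the jar in its cup and the spice jars and tin where they stand. Do not run the mixer with the bar open.

Things in the scene. Friction and masses are not known exactly. Their poses are not given: they have to be found in the camera images.
- mixer: low white machine, 150 (x) x 262 (y) mm, grey deck 30 mm up, fixed on the wooden hob cover board (top at z = 0.052). Origin: centre of underside; front (-x) faces the robot, z up. In its frame, mm: jar cup at (0,-60), 80 across, 22 high; bar hinge post at (54,-60); catch post at (-54,-60), 110 high, steel stop plate on its +y side up to 128; dial at (0,75)
- keeper (a joint): keeper bar angle, rad: 0 = shut across the jar, free end over the front catch post; starts open (0.7 to 1.2), free end swung to the mixer's -y side (right). Shutting turns it clockwise seen from above. It stays where left (friction 0.04 N m). In the last 0.14 rad a spring ball resists with about 6 N at the free end; past about 0.07 it clicks in; 0 is a firm stop
- keeper_hinge (a point): point on the bar's upright hinge axis, fixed to the mixer, at mid thickness of the bar (124 mm above the mixer's underside)
- keeper_knob (a point): middle of the round black knob upright on the bar's free end, 108 mm from the hinge axis. Knob 15 mm thick (18 in its top 9 mm), 29 mm high; this point is 14 mm above the bar's top, 15 mm below the knob's top. Steel bar 16 mm wide, 10 thick, 119 to 129 mm above the mixer's underside. Axes turn with the bar: -x from hinge to knob, z up
- dial_turn (a joint): dial angle in rad: 0 = off (where it starts), grows clockwise as seen from above. Clicks (steps 1, 2, 3) at 0.4, 0.8 and 1.2, marked by one, two and three dots on the deck; end stop at 1.36. A spring turns it back to 0 from every step when let go; turning needs 0.08 to 0.2 N m
- dial_grip (a point): point on the dial's upright axis to grip at: 67 mm above the mixer's underside, 2 mm below the top of the grip bar. Axes turn with the dial: x along the grip bar (its -x end has the white pointer line), y across it, z up. At rest the pointer stands 0.6 rad to the robot's right of the mixer's front
- dial: the dial: a round grey disc 62 mm in diameter with an upright black grip bar 48 mm long (its x), 14 mm wide (its y), 26 mm high across it, from 43 to 69 mm above the mixer's underside; origin on its axis at the deck, 30 mm above the underside. It turns about its z
- jar: closed glass jar with a black lid, 65 mm in diameter, 86 mm high, standing loose in the mixer's cup; origin at the centre of its underside. Its lid lies 3 mm below the shut bar
- cup_floor (a point): centre of the cup's floor on the mixer, where the jar stands
- spice_jar_a: bystander: spice jar with a green cap, 46 mm in diameter, 105 mm high, on the cover board left of the mixer; origin at the centre of its underside
- spice_jar_b: bystander: spice jar with a yellow-brown cap, 44 mm in diameter, 100 mm high, on the cover board left of the mixer; origin at the centre of its underside
- tin: bystander: food tin, 75 mm in diameter, 58 mm high, on the cover board left of the mixer; origin at the centre of its underside

How it is judged:
By the outcome, as a careful person would: the job done as asked, in the order asked, and still so for the second after the job is handed in, while the arm keeps its last pose, push and grip.
It also fails if it takes over 50 s, if anything falls off the work surface, if the arm or the gripper's body presses on something with over 40 N, if the wrist force passes 120 N, or if a joint passes its speed limit or range.

ROBOT

A 6-joint arm with a two-finger parallel gripper is mounted at the origin on a cart in front of the work surface, level with it; the furniture and walls round the work are solid. World frame = base frame: x ahead of the robot, y to its left, z up, the work surface at z = 0. Lengths are in m, angles in rad, forces in N, time in s.
With the tool pointing down it reaches from about 0.35 to 0.8 m from the base axis. Payload 7.3 kg.
Tool frame: the origin (TCP) lies at the very end of the fingers, on their centre line; the grasp point (between the pads) lies 19 mm behind it; x points along the fingers, z is the direction in which the jaws open and shut, and the axes are right-handed (so a half turn about x gives the same grasp; the last joint's range is limited). The gripper opens to 85 mm and grips with 20 to 120 N. Pads are 22 mm wide; open, the fingers measure 114 mm over their backs; the gripper's body (76 mm by 85 mm) begins 54 mm behind the grasp point. The pads swing forward as they close: fully open they stand 13 mm farther back than shut.
Start: joints at [-1.48, 0.342, 1.524, -0, 1.275, -0.146], TCP at [0.123, -0.51, 0.204] pointing down, gripper open.
Joint ranges: [-2.53, 2.53], [-0.77, 2.02], [0.04, 2.7], [-1, 4.14], [0.28, 2.66], [-3.11, 3.11]. Speed limits (rad/s): [2.57, 2.57, 3.14, 3.14, 3.14, 3.14].

INTERFACE

Orientations are given as a unit quaternion [w, x, y, z].
In Python, from rig import get_state, camera, job_done gives the robot as it stands.
- The arm moves only by the tool arm_command, never from a script. Its argument "series" is a list of rows, each a list of 7 numbers: the opening in per cent of the stroke, from 0 (shut) to 100 (fully open), then the shift along the tool's x, y, z as a fraction of full scale, then the turn, a rotation vector about the tool's x, y, z as a fraction of full scale. A call has 1 to 12 rows; each row is the pose to reach, as a shift and turn from the pose commanded when the call began, along the tool's axes at that moment; what a row does not reach only later rows make up. Full scale, the value 1, is 150 mm for a shift and 90 degrees for a turn. A row lasts 1/10 s, in which the tool goes at most 50 mm and 8.59 degrees, less where a joint would pass 70% of its speed; a pose out of reach is approached as far as the arm can. A call with a number of a shift or a turn outside -1 to 1 is refused whole. A call with a gripper value outside its range is refused whole. The fingers move at their own pace and stop on an object; "force" is the grip in N (left out, the last holds). Time passes only in rows, so rows that repeat a pose let the fingers close. It gives the time, the measured TCP pose, the force and the opening at its end, in the units of the state.
- get_state(): the state, without advancing time (a new reading comes with each control period).
- camera(name): name is "side" or "top" or "wrist"; returns a dict with "img" (384x512x3 uint8, blue, green, red), "range_z" (384x512 float32, m along the optical axis (not along the pixel's ray), 0 where there is no reading), "vfov" (degrees; the focal length in pixels is half the picture's height over the tangent of half this angle, whatever the lens; pixels are square), "cx", "cy" (the principal point, pixels), "k1" (the pictures are not rectified: a ray, as slopes to the right and down, at radius r is drawn at 1 + k1 r^2 times it, then the intrinsics apply), "cam_to_world" (4x4, takes a point from camera to world coordinates); the wrist camera has in their place "hand_eye" (4x4, takes a point from camera to tool coordinates, whose origin is the TCP and whose axes are the tool frame's). Camera axes: x right, y down, z forward; pixel columns grow to the right and rows downward; lengths in m; the calibration is good to about 2 mm. A picture is of the moment at which its call begins: read the wrist's pose just before it.
- job_done(): hands the job in, once; it reports no verdict.
The state is a dict: "time_s": time; "joint_positions": joint angles; "qvel": joint speeds; "joint_efforts": joint torques, N m; "tool_pos": TCP position; "orientation": TCP orientation; "contact_force": force on the tool from outside, world axes, zero at the start; "ft_torque": the same for the moment, N m; "grip_width": opening from 0.0 (shut) to 1.0 (fully open).
Only numpy, scipy, OpenCV 4.12 (cv2) and the standard library are available. Lean on these libraries where they do the work, as an engineer would, in place of code of your own. Each camera call takes 0.05 s, during which the arm holds its last target.

## Working session

There is one attempt and no reset: what is moved stays moved. The work goes in short steps, Python scripts to look and compute and a tool call to move; the robot and the scene stay as the last step left them, time stands still between calls to the robot, and variables do not carry over. Pictures are saved under pics/ and viewed, and the job is handed in when it is done.

Besides the shell and the picture viewer there is one more tool, called after "Emit:" as name([rows], argument=value, ...), one row to a line, values as JSON. arm_command: Moves the arm, as the interface text tells. Its arguments: {"type":"object","properties":{"series":{"type":"array","items":{"type":"array","items":{"type":"number"}}},"force":{"type":"number"}},"required":["series"]}

```bash
ls; mkdir -p pics; python3 - <<'E'
from rig import get_state,camera
import cv2
s=get_state();print(s)
for n in ("side","top","wrist"):
    c=camera(n);cv2.imwrite(f"pics/{n}0.png",c["img"])
    print(n,{k:v for k,v in c.items() if k not in("img","range_z")})
E
```

```text
pics
{'time_s': 0.0, 'joint_positions': array([-1.47996579e+00,  3.42723283e-01,  1.52501917e+00,  2.59028200e-05,
        1.27538347e+00, -1.45993171e-01]), 'qvel': array([-0.00203018,  0.00071401, -0.00076462,  0.00082119, -0.00178947,
       -0.00047238]), 'joint_efforts': array([ 5.12673487e-04, -4.33677721e+01, -2.46014786e+01,  2.28960168e-06,
        7.93395331e-03,  2.41336704e-05]), 'tool_pos': array([ 0.12316684, -0.50989812,  0.20322494]), 'orientation': array([ 0.55519836,  0.43783282,  0.55593084, -0.43703329]), 'contact_force': array([-0.0440714 ,  0.24007524, -0.65307244]), 'ft_torque': array([-0.00122943,  0.03811121,  0.01194117]), 'grip_width': 0.9988865968494388}
side {'vfov': 45.87573787181633, 'cx': 256.1320058856414, 'cy': 184.2716583467035, 'k1': -0.09884719133031261, 'cam_to_world': array([[-0.8627193 , -0.23503654,  0.44774238,  0.15562332],
       [-0.50567286,  0.39533596, -0.76681447,  0.97845199],
       [ 0.00322075, -0.88795681, -0.45991556,  0.63105028],
       [ 0.        ,  0.        ,  0.        ,  1.        ]])}
top {'vfov': 53.47358939994454, 'cx': 251.51653788470935, 'cy': 191.8926055248356, 'k1': -0.1299282484949653, 'cam_to_world': array([[ 0.0213329 , -0.98524379,  0.16982218,  0.47405413],
       [-0.9994988 , -0.0170433 ,  0.0266773 ,  0.20750321],
       [-0.02338932, -0.17030617, -0.98511357,  1.00594197],
       [ 0.        ,  0.        ,  0.        ,  1.        ]])}
wrist {'vfov': 61.84695361118616, 'cx': 254.0342896077037, 'cy': 181.49365455025534, 'k1': -0.09125249892854233, 'hand_eye': array([[ 5.71421017e-04, -2.80389740e-01,  9.59886070e-01,
        -1.70531258e-01],
       [-7.65575430e-04, -9.59886068e-01, -2.80389284e-01,
         7.06430032e-02],
       [ 9.99999544e-01, -5.74644861e-04, -7.63158569e-04,
        -1.37679242e-03],
       [ 0.00000000e+00,  0.00000000e+00,  0.00000000e+00,
         1.00000000e+00]])}
```

View pics/top0.png

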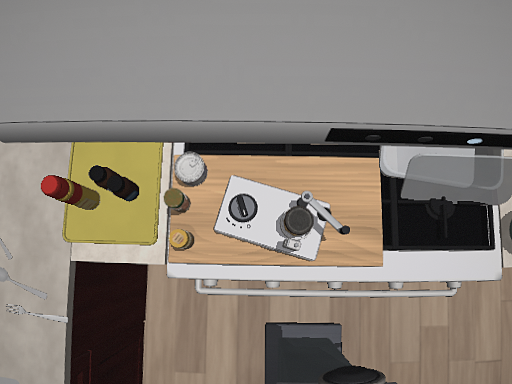

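View pics/side0.png

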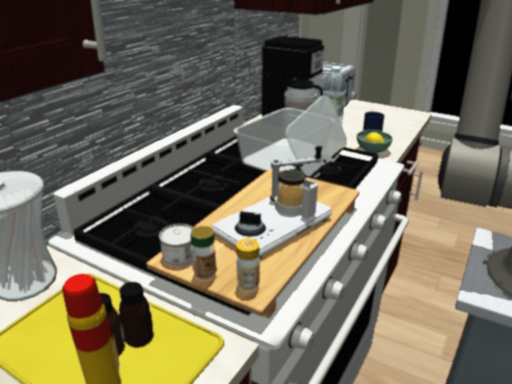

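View pics/wrist0.png

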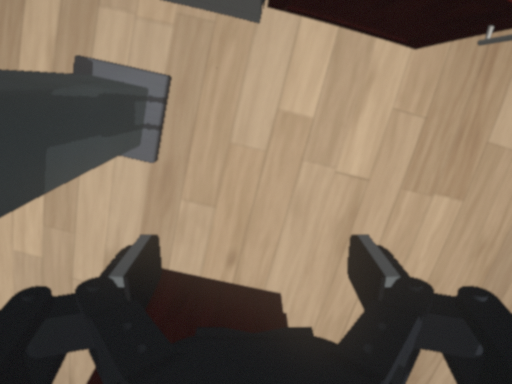

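```bash
cat > h.py <<'E'
import numpy as np,cv2
from rig import get_state,camera
from scipy.spatial.transform import Rotation as R
def quat(q): return R.from_quat([q[1],q[2],q[3],q[0]])
def toolT(s):
    T=np.eye(4);T[:3,:3]=quat(s["orientation"]).as_matrix();T[:3,3]=s["tool_pos"];return T
def K(c):
    f=c["img"].shape[0]/2/np.tan(np.radians(c["vfov"]/2))
    return np.array([[f,0,c["cx"]],[0,f,c["cy"]],[0,0,1.]]),np.array([c["k1"],0,0,0,0.])
def cw(c,s=None): return c["cam_to_world"] if "cam_to_world" in c else toolT(s)@c["hand_eye"]
def ray(c,uv,s=None):
    k,d=K(c);p=cv2.undistortPoints(np.array(uv,float).reshape(-1,1,2),k,d).reshape(-1,2)
    T=cw(c,s);return T[:3,3],np.c_[p,np.ones(len(p))]@T[:3,:3].T
def onplane(c,uv,z,s=None):
    o,d=ray(c,uv,s);return o+d*((z-o[2])/d[:,2])[:,None]
def proj(c,P,s=None):
    k,d=K(c);T=np.linalg.inv(cw(c,s));return cv2.projectPoints(np.array(P,float).reshape(-1,3),cv2.Rodrigues(T[:3,:3])[0],T[:3,3],k,d)[0].reshape(-1,2)
def cloud(c,s=None):
    h,w=c["range_z"].shape;k,d=K(c)
    v,u=np.mgrid[:h,:w];p=cv2.undistortPoints(np.stack([u.ravel(),v.ravel()],1).astype(float).reshape(-1,1,2),k,d).reshape(-1,2)
    z=c["range_z"].ravel();T=cw(c,s)
    return (np.c_[p*z[:,None],z]@T[:3,:3].T+T[:3,3]).reshape(h,w,3)
E
python3 - <<'E'
from h import *
c=camera("top");im=c["img"]
cr=im[160:275,155:390];cv2.imwrite("pics/topc.png",cv2.resize(cr,None,fx=3.4,fy=3.4,interpolation=cv2.INTER_CUBIC))
P=cloud(c)
for uv in [(300,220),(243,208),(307,198),(345,230),(270,225),(350,180),(250,60),(250,130),(292,243)]:
    print(uv,P[uv[1],uv[0]].round(3))
# z map
Z=P[...,2]
z=np.clip((Z[160:275,155:390])/0.22,0,1)*255
cv2.imwrite("pics/topz.png",cv2.resize(cv2.applyColorMap(z.astype(np.uint8),cv2.COLORMAP_JET),None,fx=3.4,fy=3.4,interpolation=cv2.INTER_NEAREST))
E
```

```text
(300, 220) [0.558 0.122 0.167]
(243, 208) [0.588 0.251 0.121]
(307, 198) [0.605 0.108 0.183]
(345, 230) [0.534 0.032 0.209]
(270, 225) [0.553 0.186 0.081]
(350, 180) [ 0.674 -0.019  0.051]
(250, 60) [0.605 0.217 0.771]
(250, 130) [0.573 0.218 0.719]
(292, 243) [0.507 0.139 0.162]
```

View pics/topc.png

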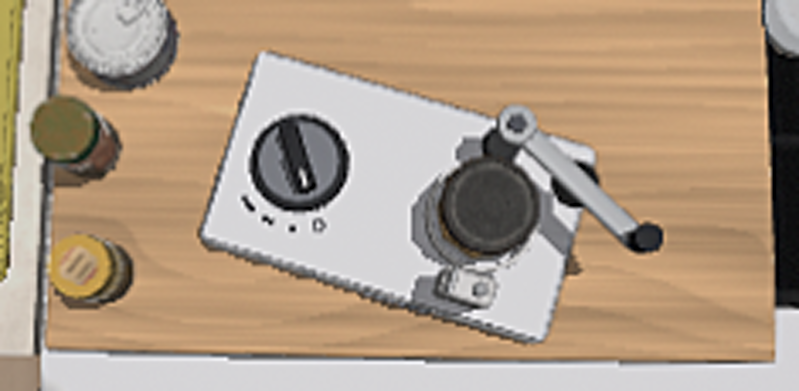

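View pics/topz.png

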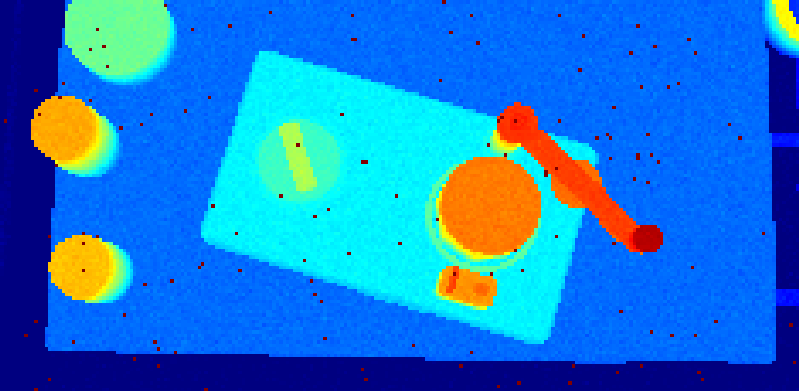

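```bash
python3 - <<'E'
from h import *
c=camera("top");P=cloud(c);Z=cv2.medianBlur(P[...,2].astype(np.float32),3)
m=np.zeros(Z.shape,bool);m[165:270,205:340]=1
deck=m&(P[...,0]>.4)&(Z>.068)
uv=np.argwhere(deck)[:,::-1].astype(np.float32)
# deck outline: rays of deck-or-higher pixels onto deck plane; use only top-level deck
d=m&(abs(Z-.082)<.008)
n,l,st,ce=cv2.connectedComponentsWithStats(d.astype(np.uint8));i=1+np.argmax(st[1:,4]);d=l==i
uvd=np.argwhere(d)[:,::-1].astype(np.float32)
print("deck z",np.median(P[d][:,2]), "board z",np.median(P[...,2][165:260,345:375]))
W=onplane(c,uvd,.082)[:,:2].astype(np.float32)
r=cv2.minAreaRect(W);print("rect",r)
h=Z>-1
def blob(name,lo,hi,box,zp):
    mm=np.zeros(Z.shape,bool);x0,y0,x1,y1=box;mm[y0:y1,x0:x1]=1
    mm&=(Z>lo)&(Z<hi);n,l,st,ce=cv2.connectedComponentsWithStats(mm.astype(np.uint8));i=1+np.argmax(st[1:,4]);mm=l==i
    w=onplane(c,np.argwhere(mm)[:,::-1],zp)[:,:2].astype(np.float32)
    print(name,mm.sum(),"medz",np.median(P[mm][:,2]).round(4),"circ",cv2.minEnclosingCircle(w),"mean",w.mean(0),"rect",cv2.minAreaRect(w))
blob("bar",.171,.2,(295,185,350,240),.181)
blob("knob",.199,.23,(330,215,365,245),.210)
blob("jar",.158,.1725,(280,205,318,240),.168)
blob("dialgrip",.108,.14,(225,190,265,225),.121)
blob("disc",.089,.14,(225,190,262,225),.095)
blob("catch",.14,.2,(280,236,303,255),.162)
blob("A",.13,.2,(160,185,190,215),.157)
blob("B",.13,.2,(165,225,190,255),.152)
blob("tin",.09,.2,(170,145,212,190),.110)
s=get_state();T=toolT(s);print(T.round(3))
E
```

```text
deck z 0.08109800870786726 board z 0.05095157645283771
rect ((0.5734661817550659, 0.18119600415229797), (0.2576928734779358, 0.14659102261066437), 74.18112182617188)
bar 451 medz 0.18 circ ((0.5742021799087524, 0.07402404397726059), 0.06147455796599388) mean [0.5792163  0.07753831] rect ((0.5757039785385132, 0.07259013503789902), (0.12251092493534088, 0.025394802913069725), 46.55271911621094)
knob 60 medz 0.209 circ ((0.5348501205444336, 0.03180775046348572), 0.009198029525578022) mean [0.5348508  0.03181668] rect ((0.5348584055900574, 0.03180785849690437), (0.014650555327534676, 0.017076559364795685), 0.7313372492790222)
jar 681 medz 0.1664 circ ((0.5581192374229431, 0.1247696578502655), 0.03277822956442833) mean [0.55788237 0.1247104 ] rect ((0.5576338768005371, 0.12522387504577637), (0.061924222856760025, 0.064178466796875), 0.9292529225349426)
dialgrip 118 medz 0.1198 circ ((0.5939268469810486, 0.25430411100387573), 0.024084800854325294) mean [0.594161   0.25338757] rect ((0.5942273736000061, 0.253396600484848), (0.04789610207080841, 0.013787033036351204), 18.324066162109375)
dis
[... 576 characters left out ...]
26] rect ((0.6044391989707947, 0.40812554955482483), (0.04665267840027809, 0.04177221655845642), 46.99385452270508)
B 295 medz 0.1511 circ ((0.5131279230117798, 0.3928300738334656), 0.022222375497221947) mean [0.5130661  0.39251494] rect ((0.5131009817123413, 0.39293232560157776), (0.040491651743650436, 0.04355372488498688), 1.6024240255355835)
tin 743 medz 0.1057 circ ((0.686697781085968, 0.38520389795303345), 0.03912083059549332) mean [0.68709356 0.3851102 ] rect ((0.687660276889801, 0.3853336274623871), (0.07519283890724182, 0.07236579060554504), 47.151607513427734)
[[-0.     0.972  0.235  0.123]
 [ 0.001  0.235 -0.972 -0.51 ]
 [-1.     0.    -0.001  0.204]
 [ 0.     0.     0.     1.   ]]
```

Emit:
arm_command([
  [60, -0.3, 0.2, -0.2, -0.1, 0, 0],
  [60, -0.6, 0.6, -0.6, -0.2, 0, 0],
  [60, -0.6, 1, -1, -0.3, 0, 0],
  [60, -0.6, 1, -1, -0.4, 0, 0],
  [60, -0.6, 1, -1, -0.5, 0, 0],
  [60, -0.6, 1, -1, -0.6, 0, 0],
  [60, -0.6, 1, -1, -0.7, 0, 0],
  [60, -0.6, 1, -1, -0.8, 0, 0],
  [60, -0.6, 1, -1, -0.9, 0, 0],
  [60, -0.6, 1, -1, -1, 0, 0],
  [60, -0.6, 1, -1, -1, 0, 0],
  [60, -0.6, 1, -1, -1, 0, 0],
])

```text
time_s: 1.45
tool_pos: [0.2338, -0.3293, 0.2939]
orientation: [0.702, -0.084, 0.702, 0.084]
contact_force: [1.0, -0.3, 0.7]
grip_width: 0.6
```

Emit:
arm_command([
  [60, 0, 0.3, 0.3, -0.1, 0, 0],
  [60, 0, 0.6, 0.6, -0.2, 0, 0],
  [60, 0, 0.9, 0.9, -0.3, 0, 0],
  [60, 0, 0.93, 1, -0.4, 0, 0],
  [60, 0, 0.93, 1, -0.5, 0, 0],
  [60, 0, 0.93, 1, -0.6, 0, 0],
  [60, 0, 0.93, 1, -0.7, 0, 0],
  [60, 0, 0.93, 1, -0.8, 0, 0],
  [60, 0, 0.93, 1, -0.9, 0, 0],
  [60, 0, 0.93, 1, -1, 0, 0],
  [60, 0, 0.93, 1, -1, 0, 0],
  [60, 0, 0.93, 1, -1, 0, 0],
])

```text
time_s: 2.65
tool_pos: [0.3468, -0.1585, 0.2939]
orientation: [0.438, -0.555, 0.438, 0.555]
contact_force: [-0.1, -1.1, 0.6]
grip_width: 0.603
```

Emit:
arm_command([
  [60, 0, -0.3, 0.3, -0.1, 0, 0],
  [60, 0, -0.6, 0.6, -0.2, 0, 0],
  [60, 0, -0.8, 0.75, -0.3, 0, 0],
  [60, 0, -0.8, 0.75, -0.36, 0, 0],
  [60, 0, -0.8, 0.75, -0.36, 0, 0],
  [60, 0, -0.8, 0.75, -0.36, 0, 0],
  [60, 0, -0.8, 0.75, -0.36, 0, 0],
])

```text
time_s: 3.35
tool_pos: [0.4366, -0.0219, 0.2939]
orientation: [0.266, -0.655, 0.267, 0.655]
contact_force: [-1.0, 0.3, 0.6]
grip_width: 0.598
```

```bash
python3 - <<'E'
from h import *
s=get_state();c=camera("wrist");cv2.imwrite("pics/w1.png",c["img"])
print(s["tool_pos"],s["joint_positions"].round(3));T=toolT(s);print(T.round(3))
for n,p in dict(knobtop=[.535,.0318,.21],hinge=[.609,.109,.181],jar=[.558,.1247,.168],catch=[.5054,.1387,.162],dial=[.594,.2533,.121]).items(): print(n,proj(c,p,s).round(0))
E
```

```text
[ 0.4366387  -0.02192373  0.2939139 ] [-0.225  0.117  1.572 -0.     1.453 -2.594]
[[-0.    -0.698 -0.716  0.437]
 [-0.    -0.716  0.698 -0.022]
 [-1.     0.    -0.     0.294]
 [ 0.     0.     0.     1.   ]]
knobtop [[217. 289.]]
hinge [[225. 354.]]
jar [[266. 328.]]
catch [[309. 305.]]
dial [[309. 371.]]
```

View pics/w1.png

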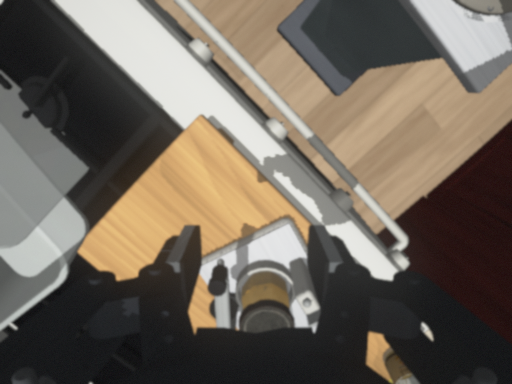

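Emit:
arm_command([
  [60, 0, -0.3, -0.1, 0, 0, 0],
  [60, 0, -0.6, -0.22, 0, 0, 0],
  [60, 0.15, -0.715, -0.22, 0, 0, 0],
  [60, 0.3, -0.715, -0.22, 0, 0, 0],
  [60, 0.45, -0.715, -0.22, 0, 0, 0],
  [60, 0.55, -0.715, -0.22, 0, 0, 0],
  [60, 0.62, -0.715, -0.22, 0, 0, 0],
  [60, 0.66, -0.715, -0.22, 0, 0, 0],
  [60, 0.69, -0.715, -0.22, 0, 0, 0],
  [60, 0.69, -0.715, -0.22, 0, 0, 0],
])

```text
time_s: 4.4
tool_pos: [0.5354, 0.0328, 0.1904]
orientation: [-0.265, 0.655, -0.265, -0.655]
contact_force: [-0.6, -0.4, 0.2]
grip_width: 0.605
```

```bash
python3 - <<'E'
from h import *
s=get_state();c=camera("wrist");cv2.imwrite("pics/w2.png",c["img"])
print(s["tool_pos"],s["contact_force"],s["joint_positions"].round(3));print(proj(c,[[.535,.0318,.21],[.535,.0318,.181]],s).round(0))
c=camera("side");cv2.imwrite("pics/s2.png",cv2.resize(c["img"][110:230,200:380],None,fx=4,fy=4,interpolation=cv2.INTER_CUBIC))
E
```

```text
[0.53544137 0.03281522 0.19043831] [-0.58501153 -0.3995084   0.18950543] [-0.082  0.374  1.515 -0.     1.253 -2.454]
[[250. 229.]
 [251. 209.]]
```

View pics/w2.png

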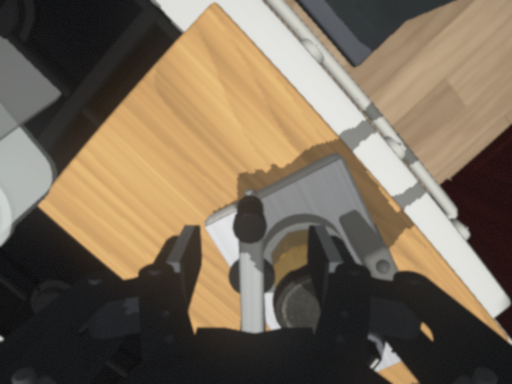

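View pics/s2.png

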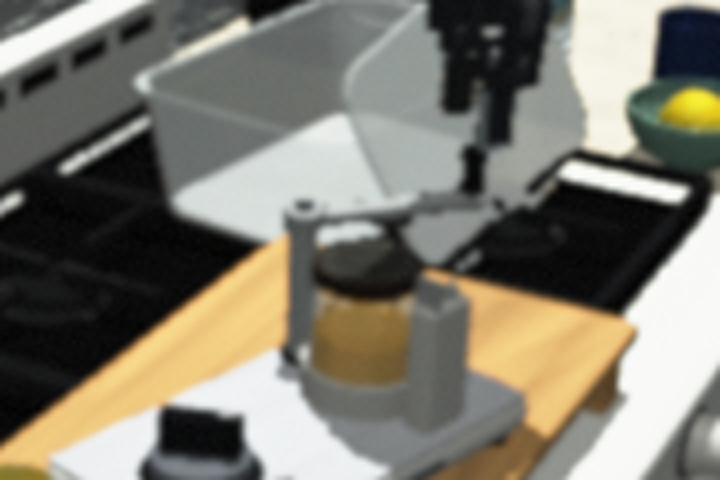

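Emit:
arm_command([
  [25, 0.015, 0, 0, 0, 0, 0],
  [25, 0.02, 0, 0, 0, 0, 0],
  [25, 0.02, -0.003, 0.065, 0.057, 0, 0],
  [25, 0.02, -0.012, 0.129, 0.115, 0, 0],
  [25, 0.02, -0.026, 0.192, 0.172, 0, 0],
  [25, 0.02, -0.046, 0.254, 0.229, 0, 0],
  [25, 0.02, -0.072, 0.313, 0.286, 0, 0],
  [25, 0.02, -0.102, 0.37, 0.344, 0, 0],
  [25, 0.02, -0.138, 0.424, 0.401, 0, 0],
  [25, 0.02, -0.179, 0.475, 0.458, 0, 0],
  [25, 0.02, -0.223, 0.522, 0.516, 0, 0],
  [25, 0.02, -0.272, 0.564, 0.573, 0, 0],
], force=40)

```text
time_s: 5.7
tool_pos: [0.5029, 0.1217, 0.1875]
orientation: [0.525, -0.474, 0.525, 0.474]
contact_force: [0.5, -0.3, 0.5]
grip_width: 0.255
```

```bash
python3 - <<'E'
from h import *
s=get_state();c=camera("wrist");cv2.imwrite("pics/w3.png",c["img"])
print(s["tool_pos"],s["contact_force"],s["grip_width"],s["joint_positions"].round(3));print(toolT(s).round(3))
E
```

```text
[0.50290171 0.12172294 0.18752776] [ 0.53516087 -0.31075099  0.46800629] 0.25540783946333906 [ 0.089  0.342  1.572 -0.     1.228 -1.38 ]
[[ 0.    -0.995  0.101  0.503]
 [-0.     0.101  0.995  0.122]
 [-1.    -0.    -0.     0.188]
 [ 0.     0.     0.     1.   ]]
```

View pics/w3.png

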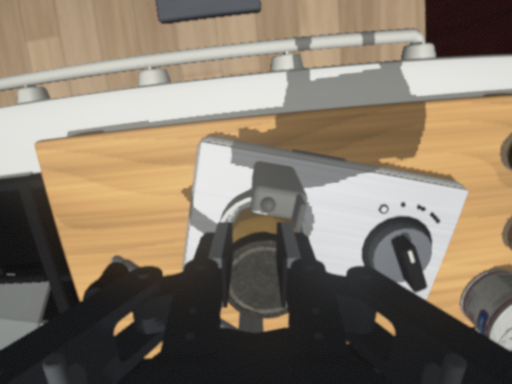

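```bash
python3 - <<'E'
from h import *
c=camera("top");cv2.imwrite("pics/t3.png",cv2.resize(c["img"][160:275,200:390],None,fx=4,fy=4,interpolation=cv2.INTER_CUBIC))
c=camera("side");cv2.imwrite("pics/s3.png",cv2.resize(c["img"][110:230,200:380],None,fx=4,fy=4,interpolation=cv2.INTER_CUBIC))
E
```

```text
(no output)
```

View pics/t3.png

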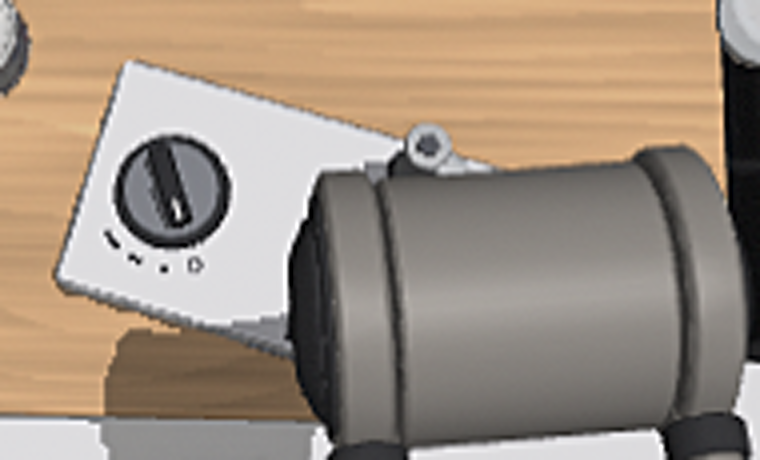

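View pics/s3.png

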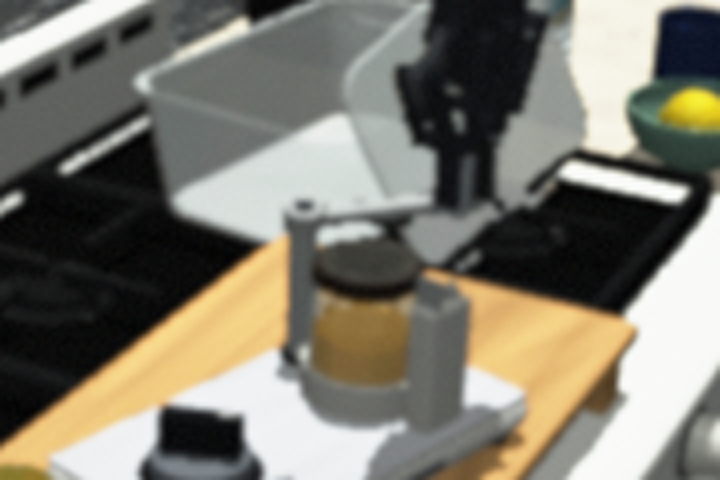

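```bash
python3 - <<'E'
from h import *
s=get_state();print(s["tool_pos"],s["time_s"])
c=camera("side")
for p in [[.535,.032,.21],[.5354,.0328,.1904],[.503,.1217,.1875],[.503,.1217,.21],[.5053,.138,.162],[.609,.109,.181]]: print(p,(proj(c,p)[0]).round(0),((proj(c,p)[0]-[200,110])*4).round(0))
cv2.imwrite("pics/s4.png",c["img"])
s=get_state();c=camera("wrist");print((proj(c,[.503,.1217,.1875],s)))
k=[.6092+.108*np.cos(np.pi-.275+1.078),.1088+.108*np.sin(np.pi-.275+1.078),.21];print(k,proj(c,k,s),proj(c,[.609,.109,.181],s))
cr=c["img"][200:384,60:360];cv2.imwrite("pics/w4.png",cv2.resize(np.clip(cr.astype(float)*2,0,255).astype(np.uint8),None,fx=2.6,fy=2.6,interpolation=cv2.INTER_CUBIC))
E
```

```text
[0.50294841 0.12156838 0.18742873] 5.85
[0.535, 0.032, 0.21] [318. 147.] [474. 148.]
[0.5354, 0.0328, 0.1904] [318. 155.] [470. 179.]
[0.503, 0.1217, 0.1875] [315. 172.] [460. 250.]
[0.503, 0.1217, 0.21] [316. 163.] [463. 213.]
[0.5053, 0.138, 0.162] [310. 185.] [442. 301.]
[0.609, 0.109, 0.181] [276. 163.] [304. 212.]
[[252.91044511 219.00996847]]
[np.float64(0.5341884370145294), np.float64(0.03110015818242108), 0.21] [[ 97.41406218 299.02199335]] [[249.5412881  354.71756811]]
```

View pics/s4.png

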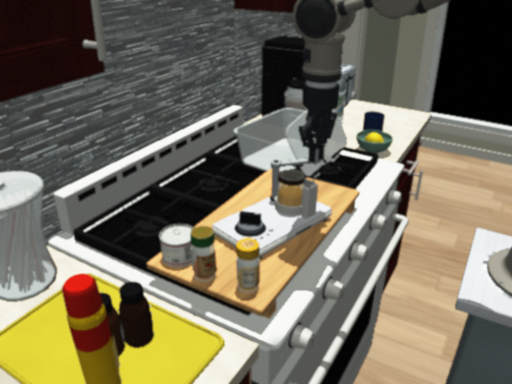

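View pics/w4.png

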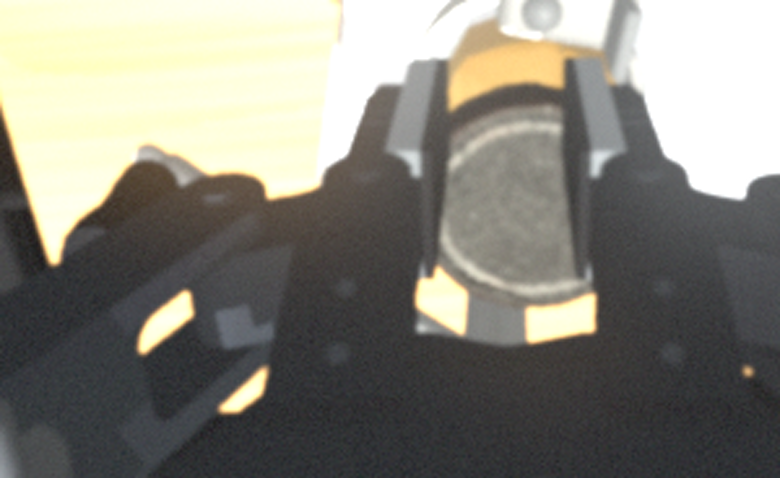

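```bash
python3 - <<'E'
from h import *
s=get_state();c=camera("wrist")
P=cloud(c,s)
for n,p in dict(dial=[.594,.2533,.121],jar=[.558,.1247,.168],catch=[.5054,.1387,.162]).items(): print(n,proj(c,p,s).round(0))
for uv in [(218,225),(214,235),(222,240),(226,250),(280,225),(286,235),(292,240),(250,285),(272,205),(405,262),(350,140),(118,256),(130,262),(110,270)]:
    w=np.median(P[uv[1]-1:uv[1]+2,uv[0]-1:uv[0]+2].reshape(-1,3),axis=0);print(uv,w.round(4),"tool",(np.linalg.inv(toolT(s))@np.r_[w,1])[:3].round(4), c["range_z"][uv[1],uv[0]])
E
```

```text
dial [[414. 271.]]
jar [[265. 281.]]
catch [[280. 205.]]
(218, 225) [0.4896 0.1071 0.2229] tool [-0.0355  0.0119 -0.0151] 0.1448072
(214, 235) [0.49   0.1062 0.2323] tool [-0.0449  0.0115 -0.016 ] 0.13618462
(222, 240) [0.49   0.1101 0.2377] tool [-0.0503  0.0118 -0.0121] 0.13204546
(226, 250) [0.4904 0.1125 0.2461] tool [-0.0587  0.0117 -0.0097] 0.123208754
(280, 225) [0.4924 0.1352 0.2229] tool [-0.0355  0.0119  0.0131] 0.1473801
(286, 235) [0.4926 0.1369 0.2333] tool [-0.0459  0.0118  0.0149] 0.13703714
(292, 240) [0.4929 0.1389 0.2378] tool [-0.0504  0.0118  0.0169] 0.13212462
(250, 285) [0.5606 0.1138 0.1671] tool [ 0.0203 -0.0581 -0.0016] 0.21846047
(272, 205) [0.5021 0.1335 0.1699] tool [0.0175 0.0021 0.0124] 0.20089613
(405, 262) [0.5841 0.2443 0.1206] tool [ 0.0667 -0.069   0.1305] 0.267133
(350, 140) [0.4873 0.2168 0.0524] tool [0.1349 0.0248 0.0939] 0.3072339
(118, 256) [0.528  0.0291 0.1723] tool [ 0.0151 -0.0337 -0.0891] 0.208455
(130, 262) [0.5307 0.0384 0.176 ] tool [ 0.0115 -0.0355 -0.0796] 0.20473154
(110, 270) [0.5277 0.0316 0.1904] tool [-0.003  -0.0331 -0.0866] 0.19124949
```

```bash
python3 - <<'E'
from h import *
s=get_state();c=camera("wrist")
P=cloud(c,s);Ti=np.linalg.inv(toolT(s));Q=P@Ti[:3,:3].T+Ti[:3,3]
Z=P[...,2]
# finger tips
v,u=np.mgrid[:384,:512]
for nm,a,b in (("L",190,232),("R",268,310)):
    m=(u>a)&(u<b)&(v>210)&(v<300)&(Q[...,0]<-.008)&(Q[...,0]>-.09)&(c["range_z"]>0)
    q=Q[m];t=q[q[:,0]>np.percentile(q[:,0],98)];print(nm,m.sum(),"tip x pct",np.percentile(q[:,0],[90,95,98,99.5]).round(4),"tip mean",t.mean(0).round(4),"rows",v[m].min())
mm=(u>350)&(v>200)&(v<310)&(u<450)&(Z>.110)&(Z<.13)
w=P[mm];print("dialgrip",mm.sum(),w.mean(0),cv2.minAreaRect(w[:,:2].astype(np.float32)),"px",u[mm].mean(),v[mm].mean())
mm=(u>350)&(v>200)&(v<310)&(u<450)&(Z>.090)&(Z<.13)
w=P[mm];print("disc",mm.sum(),w.mean(0),cv2.minEnclosingCircle(w[:,:2].astype(np.float32)))
mm=(u>225)&(v>240)&(v<320)&(u<290)&(Z>.163)&(Z<.1705)
w=P[mm];print("jar",mm.sum(),w.mean(0),cv2.minEnclosingCircle(w[:,:2].astype(np.float32)))
cv2.imwrite("pics/w5.png",cv2.resize(c["img"][130:320,180:480],None,fx=2.6,fy=2.6,interpolation=cv2.INTER_CUBIC))
E
```

```text
L 2405 tip x pct [-0.041  -0.0375 -0.0347 -0.0323] tip mean [-0.0332  0.0113 -0.0137] rows 222
R 2155 tip x pct [-0.0392 -0.0354 -0.0333 -0.0313] tip mean [-0.0319  0.0081  0.0131] rows 222
dialgrip 905 [0.58979227 0.2511905  0.11973375] ((0.5932153463363647, 0.25334271788597107), (0.048573534935712814, 0.014679265208542347), 18.210071563720703) px 412.0055248618784 266.06408839779004
disc 2955 [0.58783069 0.24975197 0.10381045] ((0.5931140184402466, 0.2530157268047333), 0.030117366462945938)
jar 3504 [0.55728024 0.11781169 0.16776036] ((0.5582895278930664, 0.1222681850194931), 0.032248735427856445)
```

View pics/w5.png

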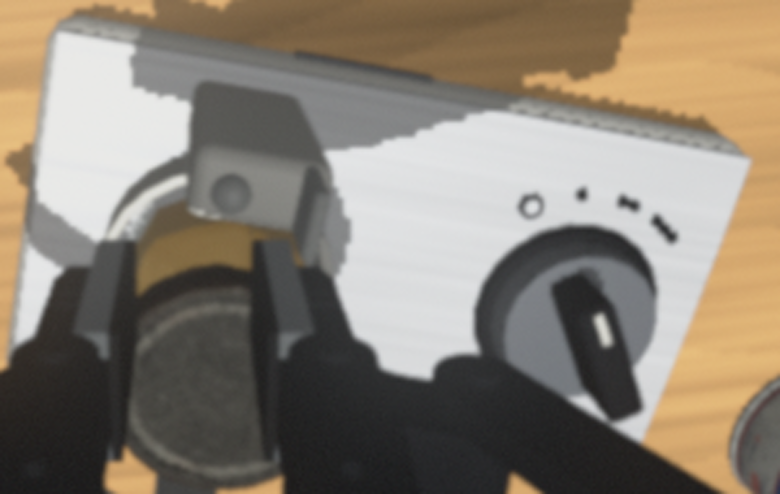

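Emit:
arm_command([
  [60, 0, -0.01, -0.05, -0.04, 0, 0],
  [60, 0, -0.04, -0.16, -0.13, 0, 0],
  [60, 0, -0.08, -0.25, -0.22, 0, 0],
  [60, 0, -0.13, -0.34, -0.31, 0, 0],
  [60, 0, -0.18, -0.43, -0.4, 0, 0],
  [60, 0, -0.23, -0.5, -0.49, 0, 0],
  [60, 0, -0.272, -0.564, -0.573, 0, 0],
  [60, 0, -0.272, -0.564, -0.573, 0, 0],
  [60, 0.07, -0.272, -0.564, -0.573, 0, 0],
  [60, 0.14, -0.272, -0.564, -0.573, 0, 0],
  [60, 0.19, -0.272, -0.564, -0.573, 0, 0],
  [60, 0.19, -0.272, -0.564, -0.573, 0, 0],
])

```text
time_s: 7.25
tool_pos: [0.5341, 0.0335, 0.1572]
orientation: [0.265, -0.654, 0.266, 0.657]
contact_force: [0.2, -0.1, 0.7]
grip_width: 0.6
```

```bash
python3 - <<'E'
from h import *
s=get_state();c=camera("wrist")
print(s["tool_pos"],s["contact_force"],s["grip_width"])
P=cloud(c,s);Ti=np.linalg.inv(toolT(s));Q=P@Ti[:3,:3].T+Ti[:3,3]
v,u=np.mgrid[:384,:512]
for nm,a,b in (("L",150,215),("R",300,360)):
    m=(u>a)&(u<b)&(v>205)&(v<300)&(Q[...,0]<-.015)&(Q[...,0]>-.09)&(abs(Q[...,2])<.05)&(c["range_z"]>0)
    q=Q[m];t=q[q[:,0]>np.percentile(q[:,0],98)];print(nm,m.sum(),np.percentile(q[:,0],[90,95,98,99.5]).round(4),t.mean(0).round(4),"world z",P[m][:,2].min())
cv2.imwrite("pics/w6.png",cv2.resize(c["img"][150:340,130:430],None,fx=2.6,fy=2.6,interpolation=cv2.INTER_CUBIC))
c=camera("side");cv2.imwrite("pics/s6.png",cv2.resize(c["img"][110:230,200:380],None,fx=4,fy=4,interpolation=cv2.INTER_CUBIC))
E
```

```text
[0.53414747 0.03353443 0.15715759] [ 0.21816374 -0.09547365  0.66199104] 0.5996841346610261
L 2749 [-0.0412 -0.0377 -0.0348 -0.0321] [-0.0332  0.0002 -0.0242] world z 0.18737940044029822
R 2805 [-0.0412 -0.0379 -0.035  -0.0322] [-0.0334  0.0004  0.0273] world z 0.1881216586472691
```

View pics/w6.png

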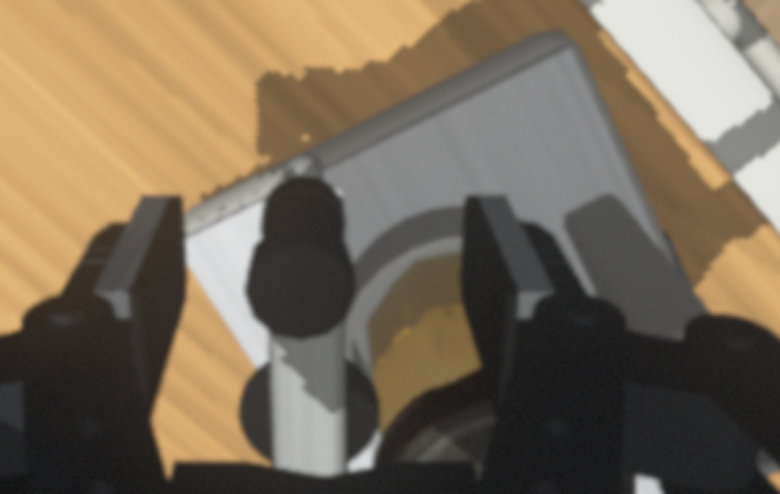

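View pics/s6.png

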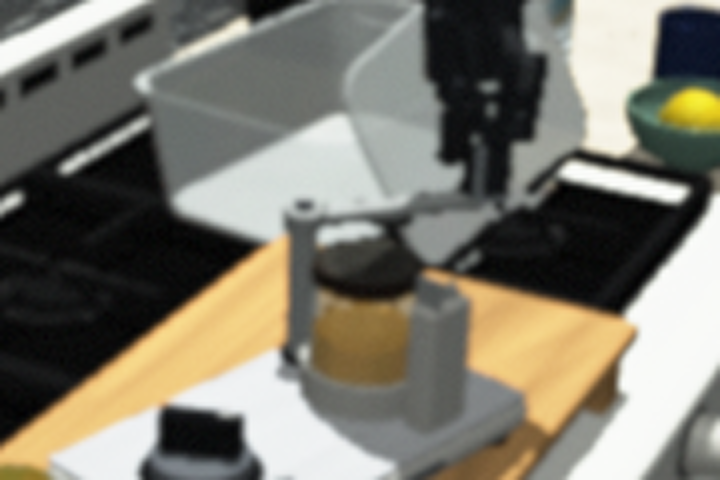

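Emit:
arm_command([
  [25, 0, 0, 0, 0, 0, 0],
  [25, 0, 0, 0, 0, 0, 0],
  [25, 0, -0.003, 0.065, 0.057, 0, 0],
  [25, 0, -0.012, 0.129, 0.115, 0, 0],
  [25, 0, -0.026, 0.192, 0.172, 0, 0],
  [25, 0, -0.046, 0.254, 0.229, 0, 0],
  [25, 0, -0.072, 0.313, 0.286, 0, 0],
  [25, 0, -0.102, 0.37, 0.344, 0, 0],
  [25, 0, -0.138, 0.424, 0.401, 0, 0],
  [25, 0, -0.179, 0.475, 0.458, 0, 0],
  [25, 0, -0.223, 0.522, 0.516, 0, 0],
  [25, 0, -0.272, 0.564, 0.573, 0, 0],
], force=40)

```text
time_s: 8.55
tool_pos: [0.503, 0.1215, 0.1593]
orientation: [0.525, -0.474, 0.525, 0.474]
contact_force: [0.9, 0.1, -0.3]
grip_width: 0.253
```

```bash
python3 - <<'E'
from h import *
s=get_state();c=camera("wrist")
print(s["tool_pos"],s["contact_force"],s["grip_width"]);print(toolT(s).round(3))
cv2.imwrite("pics/w7.png",cv2.resize(c["img"][130:320,130:430],None,fx=2.6,fy=2.6,interpolation=cv2.INTER_CUBIC))
c=camera("side");cv2.imwrite("pics/s7.png",cv2.resize(c["img"][110:230,200:380],None,fx=4,fy=4,interpolation=cv2.INTER_CUBIC))
E
```

```text
[0.50304343 0.12150299 0.15927852] [ 0.94897643  0.12763677 -0.25208501] 0.25313196339515975
[[ 0.001 -0.995  0.101  0.503]
 [-0.     0.101  0.995  0.122]
 [-1.    -0.001 -0.     0.159]
 [ 0.     0.     0.     1.   ]]
```

View pics/w7.png

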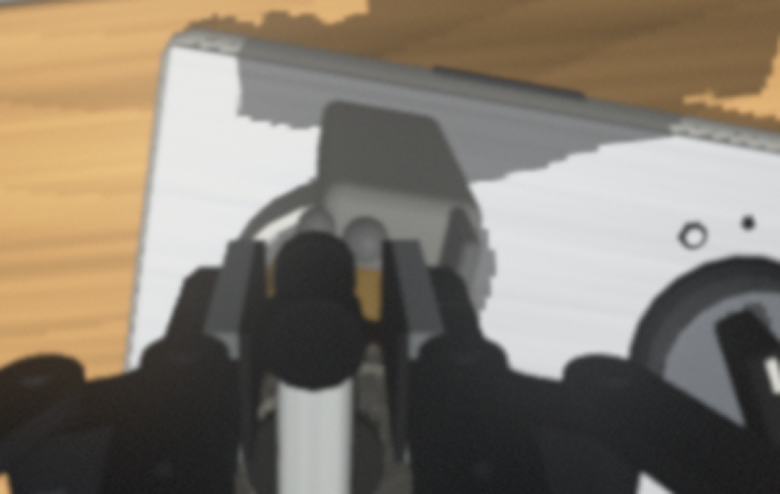

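View pics/s7.png

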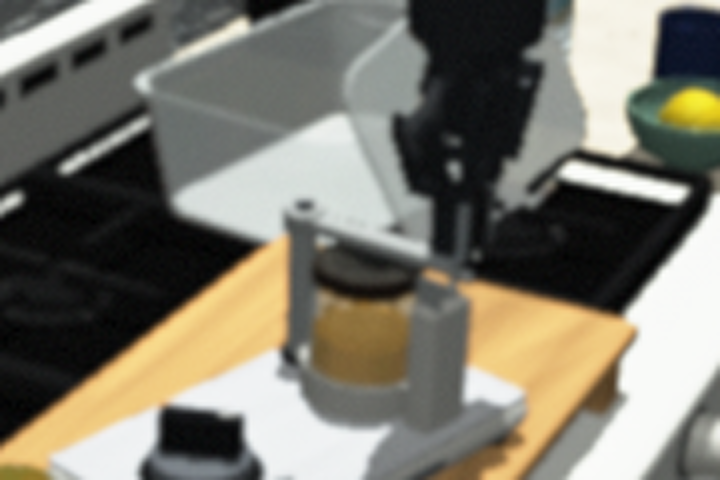

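Emit:
arm_command([
  [25, 0, 0, 0.022, 0.019, 0, 0],
  [25, 0, -0.001, 0.043, 0.038, 0, 0],
  [25, 0, -0.003, 0.065, 0.057, 0, 0],
  [25, 0, -0.005, 0.086, 0.076, 0, 0],
  [25, 0, -0.008, 0.108, 0.095, 0, 0],
  [25, 0, -0.008, 0.108, 0.095, 0, 0],
])

```text
time_s: 9.25
tool_pos: [0.5058, 0.1369, 0.1591]
orientation: [0.558, -0.435, 0.557, 0.435]
contact_force: [0.4, 0.2, -0.3]
grip_width: 0.251
```

Emit:
arm_command([
  [25, 0, -0.001, 0.012, 0.01, 0, 0],
  [25, 0, -0.002, 0.022, 0.02, 0, 0],
  [25, 0, -0.002, 0.022, 0.02, 0, 0],
])

```text
time_s: 9.55
tool_pos: [0.5065, 0.1394, 0.1588]
orientation: [0.564, -0.426, 0.565, 0.425]
contact_force: [-1.9, -5.8, 0.9]
grip_width: 0.249
```

```bash
python3 - <<'E'
from h import *
s=get_state();c=camera("wrist")
print(s["tool_pos"],s["contact_force"],s["grip_width"]);print(toolT(s).round(3))
cv2.imwrite("pics/w8.png",cv2.resize(c["img"][130:320,130:430],None,fx=2.6,fy=2.6,interpolation=cv2.INTER_CUBIC))
E
```

```text
[0.50652101 0.13939645 0.15884767] [-1.85683555 -5.78112766  0.89249374] 0.24908819661448856
[[-0.001 -0.961  0.275  0.507]
 [-0.002  0.275  0.961  0.139]
 [-1.     0.    -0.002  0.159]
 [ 0.     0.     0.     1.   ]]
```

View pics/w8.png

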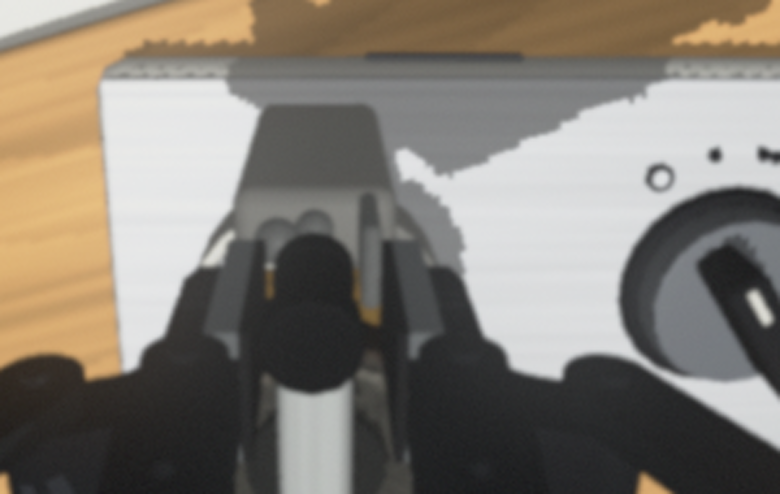

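Emit:
arm_command([
  [25, 0, 0, 0.01, 0, 0, 0],
  [25, 0, 0, 0.02, 0, 0, 0],
  [25, 0, 0, 0.03, 0, 0, 0],
  [25, 0, 0, 0.04, 0, 0, 0],
  [25, 0, 0, 0.04, 0, 0, 0],
])

```text
time_s: 10.1
tool_pos: [0.5066, 0.1404, 0.1586]
orientation: [0.561, -0.428, 0.568, 0.424]
contact_force: [-7.3, -24.8, 6.1]
grip_width: 0.251
```

Emit:
arm_command([
  [25, 0, 0, 0.01, 0, 0, 0],
  [25, 0, 0, 0.02, 0, 0, 0],
  [25, 0, 0, 0.02, 0, 0, 0],
])

```text
time_s: 10.4
tool_pos: [0.5067, 0.1409, 0.1585]
orientation: [0.559, -0.428, 0.57, 0.423]
contact_force: [-9.6, -35.1, 7.0]
grip_width: 0.25
```

```bash
python3 - <<'E'
from h import *
s=get_state();c=camera("wrist")
print(s["tool_pos"],s["contact_force"],s["grip_width"])
cv2.imwrite("pics/w9.png",cv2.resize(c["img"][130:320,130:430],None,fx=2.6,fy=2.6,interpolation=cv2.INTER_CUBIC))
E
```

```text
[0.50667318 0.14087562 0.15846357] [ -9.61902907 -35.13822767   6.9684548 ] 0.25042680075948
```

View pics/w9.png

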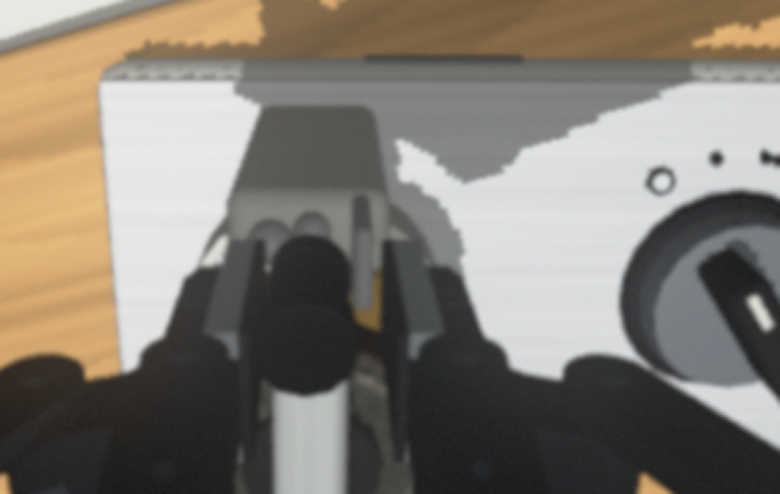

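Emit:
arm_command([
  [25, 0, 0, -0.02, 0, 0, 0],
  [25, 0, 0, -0.04, 0, 0, 0],
  [40, 0, 0, -0.05, 0, 0, 0],
  [50, 0, 0, -0.05, 0, 0, 0],
  [60, 0, 0, -0.05, 0, 0, 0],
  [60, 0, 0, -0.05, 0, 0, 0],
  [60, -0.1, 0, -0.05, 0, 0, 0],
  [60, -0.3, 0, -0.05, 0, 0, 0],
  [60, -0.6, 0, -0.05, 0, 0, 0],
  [60, -0.7, 0, -0.05, 0, 0, 0],
  [60, -0.7, 0, -0.05, 0, 0, 0],
])

```text
time_s: 11.55
tool_pos: [0.5084, 0.1424, 0.2665]
orientation: [0.566, -0.427, 0.563, 0.425]
contact_force: [0.7, 0.5, -0.4]
grip_width: 0.599
```

```bash
python3 - <<'E'
from h import *
s=get_state();c=camera("wrist");print(s["tool_pos"],s["contact_force"],s["time_s"])
cv2.imwrite("pics/w10.png",cv2.resize(c["img"][130:384,110:450],None,fx=2.3,fy=2.3,interpolation=cv2.INTER_CUBIC))
P=cloud(c,s);Z=cv2.medianBlur(P[...,2].astype(np.float32),3)
d=np.hypot(P[...,0]-.5053,P[...,1]-.138)
m=(Z>.203)&(Z<.216)&(d<.03);w=P[m];print("knobtop",m.sum(),cv2.minEnclosingCircle(w[:,:2].astype(np.float32)),w[:,2].mean())
print(proj(c,[[.5053,.138,.21],[.6092,.1088,.181]],s))
m=(Z>.172)&(Z<.186)&(P[...,0]>.515)&(P[...,0]<.6)&(P[...,1]>.09)&(P[...,1]<.17);w=P[m];print(m.sum(),cv2.minAreaRect(w[:,:2].astype(np.float32)))
l=cv2.fitLine(w[:,:2].astype(np.float32),cv2.DIST_L2,0,.01,.01).ravel();print("bar line",l,np.arctan2(l[1],l[0]))
c=camera("side");cv2.imwrite("pics/s10.png",cv2.resize(c["img"][110:230,200:380],None,fx=4,fy=4,interpolation=cv2.INTER_CUBIC))
E
```

```text
[0.50842526 0.14241796 0.26650052] [ 0.66964042  0.54354973 -0.43337105] 11.55
knobtop 467 ((0.5049726963043213, 0.13928939402103424), 0.009149471297860146) 0.20994452654204462
[[245.64586109 186.78693272]
 [247.81575564 287.78096276]]
1597 ((0.5565943717956543, 0.12204413115978241), (0.024993229657411575, 0.09543287009000778), 70.9635238647461)
bar line [ 0.95508194 -0.2963419   0.55990124  0.12352857] -0.30086023
```

View pics/w10.png

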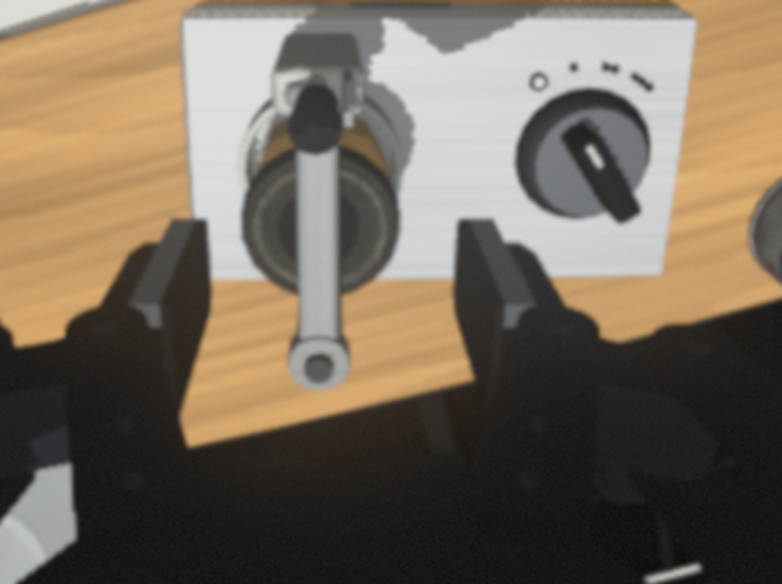

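View pics/s10.png

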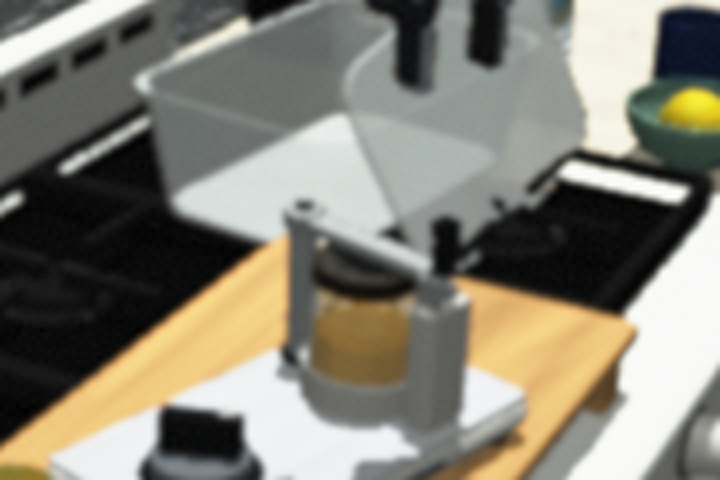

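Emit:
arm_command([
  [80, 0, -0.08, 0.2, -0.08, 0, 0],
  [80, 0, -0.16, 0.4, -0.16, 0, 0],
  [80, 0, -0.24, 0.6, -0.24, 0, 0],
  [80, 0.1, -0.3, 0.78, -0.32, 0, 0],
  [80, 0.2, -0.345, 0.868, -0.381, 0, 0],
  [80, 0.2, -0.345, 0.868, -0.381, 0, 0],
  [80, 0.2, -0.345, 0.868, -0.381, 0, 0],
])

```text
time_s: 12.35
tool_pos: [0.5918, 0.2525, 0.2319]
orientation: [0.413, -0.572, 0.416, 0.574]
contact_force: [0.2, -0.5, 0.4]
grip_width: 0.804
```

```bash
python3 - <<'E'
from h import *
s=get_state();c=camera("wrist");print(s["tool_pos"],s["contact_force"],s["time_s"],s["joint_positions"].round(3))
T=toolT(s);print(T.round(3))
cv2.imwrite("pics/w11.png",cv2.resize(c["img"][60:384,80:480],None,fx=1.8,fy=1.8,interpolation=cv2.INTER_CUBIC))
P=cloud(c,s);Z=cv2.medianBlur(P[...,2].astype(np.float32),3)
d=np.hypot(P[...,0]-.594,P[...,1]-.2534)
m=(Z>.112)&(Z<.128)&(d<.035);w=P[m];r=cv2.minAreaRect(w[:,:2].astype(np.float32));print("grip",m.sum(),r,w[:,2].mean())
m=(Z>.089)&(Z<.128)&(d<.045);w=P[m];print("disc",cv2.minEnclosingCircle(w[:,:2].astype(np.float32)))
print(np.linalg.inv(T)@np.r_[r[0],.121,1])
E
```

```text
[0.59178911 0.25245354 0.23193781] [ 0.15849298 -0.48984985  0.38390284] 12.35 [ 0.284  0.554  1.107 -0.     1.484 -1.605]
[[-0.004 -0.95  -0.313  0.592]
 [-0.001 -0.313  0.95   0.252]
 [-1.     0.004 -0.     0.232]
 [ 0.     0.     0.     1.   ]]
grip 778 ((0.5930617451667786, 0.25413885712623596), (0.04733024165034294, 0.013710747472941875), 18.64517593383789) 0.12097246002670527
disc ((0.5929557085037231, 0.25700902938842773), 0.03296799957752228)
[ 0.11092986 -0.00217616  0.00122014  1.        ]
```

View pics/w11.png

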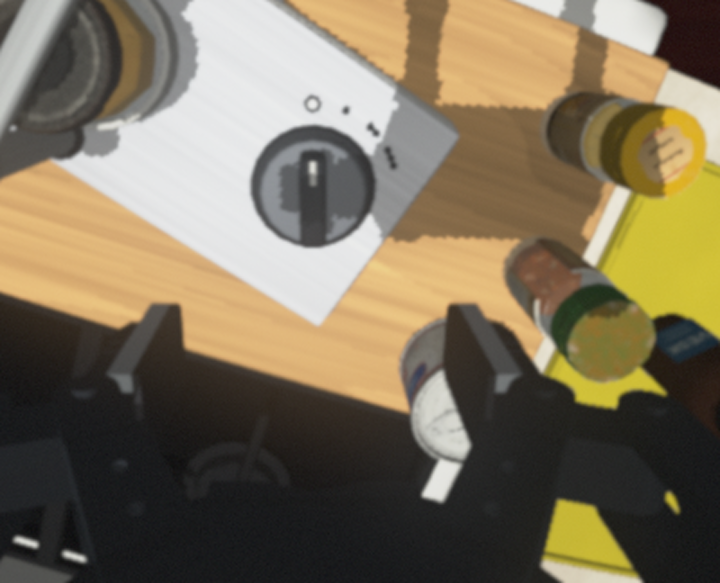

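Emit:
arm_command([
  [80, 0.2, -0.013, 0.008, 0, 0, 0],
  [80, 0.45, -0.013, 0.008, 0, 0, 0],
  [80, 0.65, -0.013, 0.008, 0, 0, 0],
  [60, 0.75, -0.013, 0.008, 0, 0, 0],
  [60, 0.8, -0.013, 0.008, 0, 0, 0],
  [60, 0.8, -0.013, 0.008, 0, 0, 0],
])

```text
time_s: 13.0
tool_pos: [0.5939, 0.2539, 0.114]
orientation: [0.414, -0.573, 0.415, 0.573]
contact_force: [-0.3, 0.4, -0.9]
grip_width: 0.602
```

```bash
python3 - <<'E'
from h import *
s=get_state();c=camera("wrist");print(s["tool_pos"],s["contact_force"],s["time_s"],s["joint_positions"].round(3))
cv2.imwrite("pics/w12.png",cv2.resize(c["img"][60:384,80:480],None,fx=1.8,fy=1.8,interpolation=cv2.INTER_CUBIC))
T=toolT(s);P=cloud(c,s);Z=cv2.medianBlur(P[...,2].astype(np.float32),3)
d=np.hypot(P[...,0]-.594,P[...,1]-.2534)
m=(Z>.112)&(Z<.128)&(d<.03);w=P[m];r=cv2.minAreaRect(w[:,:2].astype(np.float32));print("grip",m.sum(),r,w[:,2].mean())
print(np.linalg.inv(T)@np.r_[r[0],.121,1])
Ti=np.linalg.inv(T);Q=P@Ti[:3,:3].T+Ti[:3,3];v,u=np.mgrid[:384,:512]
for nm,a,b in (("L",150,215),("R",300,360)):
    m=(u>a)&(u<b)&(v>205)&(v<300)&(Q[...,0]<-.015)&(Q[...,0]>-.09)&(abs(Q[...,2])<.05)&(c["range_z"]>0)
    print(nm,m.sum(),np.percentile(P[m][:,2],[.2,2,5]).round(4))
c=camera("side");cv2.imwrite("pics/s12.png",cv2.resize(c["img"][150:270,180:360],None,fx=4,fy=4,interpolation=cv2.INTER_CUBIC))
E
```

```text
[0.59391067 0.2538783  0.11396729] [-0.3416826   0.41061619 -0.88453946] 13.0 [ 0.285  0.638  1.286 -0.     1.219 -1.604]
grip 2004 ((0.5932104587554932, 0.2538832426071167), (0.04797245189547539, 0.013725492171943188), 18.5047607421875) 0.12096142231493122
[-7.03241539e-03  6.66838586e-04  2.23098326e-04  1.00000000e+00]
L 2753 [0.1459 0.1488 0.1516]
R 2807 [0.1456 0.149  0.1519]
```

View pics/w12.png

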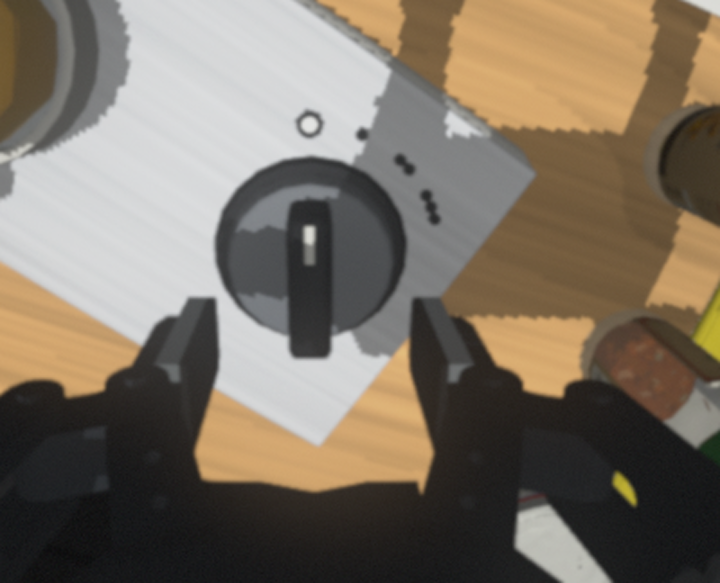

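View pics/s12.png

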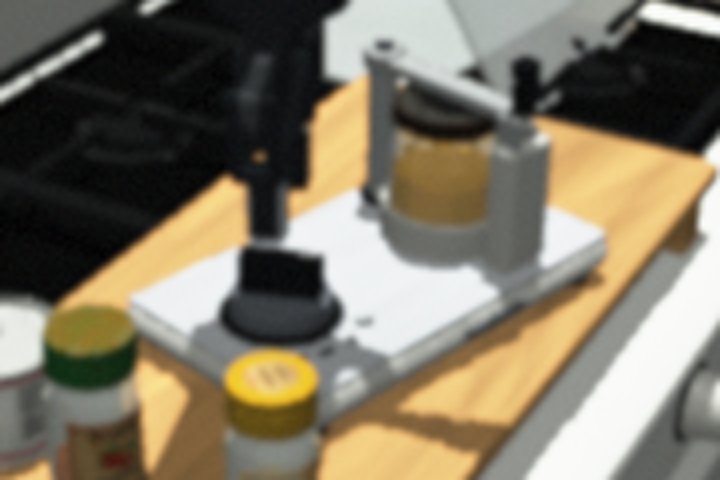

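Emit:
arm_command([
  [60, 0.1, 0, 0, 0, 0, 0],
  [60, 0.2, 0, 0, 0, 0, 0],
  [60, 0.26, 0, 0, 0, 0, 0],
  [60, 0.29, 0, 0, 0, 0, 0],
  [60, 0.29, 0, 0, 0, 0, 0],
  [30, 0.29, 0, 0, 0, 0, 0],
  [10, 0.29, 0, 0, 0, 0, 0],
  [0, 0.29, 0, 0, 0, 0, 0],
  [0, 0.29, 0, 0, 0, 0, 0],
  [0, 0.29, 0, 0, 0, 0, 0],
  [0, 0.29, 0, 0, 0, 0, 0],
], force=60)

```text
time_s: 14.2
tool_pos: [0.5952, 0.2531, 0.0715]
orientation: [-0.414, 0.574, -0.414, -0.572]
contact_force: [0.4, -6.6, 3.5]
grip_width: 0.147
```

```bash
python3 - <<'E'
from h import *
s=get_state();c=camera("wrist");print(s["tool_pos"],s["contact_force"],s["ft_torque"],s["grip_width"],s["time_s"],s["joint_positions"].round(3))
cv2.imwrite("pics/w13.png",cv2.resize(c["img"][60:384,80:480],None,fx=1.8,fy=1.8,interpolation=cv2.INTER_CUBIC))
c=camera("side");cv2.imwrite("pics/s13.png",cv2.resize(c["img"][150:270,180:360],None,fx=4,fy=4,interpolation=cv2.INTER_CUBIC))
E
```

```text
[0.59515474 0.25308549 0.07147106] [ 0.41962921 -6.58786072  3.45637322] [-0.74577418 -0.01541017  0.12855823] 0.14700146754817436 14.2 [ 0.285  0.68   1.332 -0.002  1.128 -1.605]
```

View pics/w13.png

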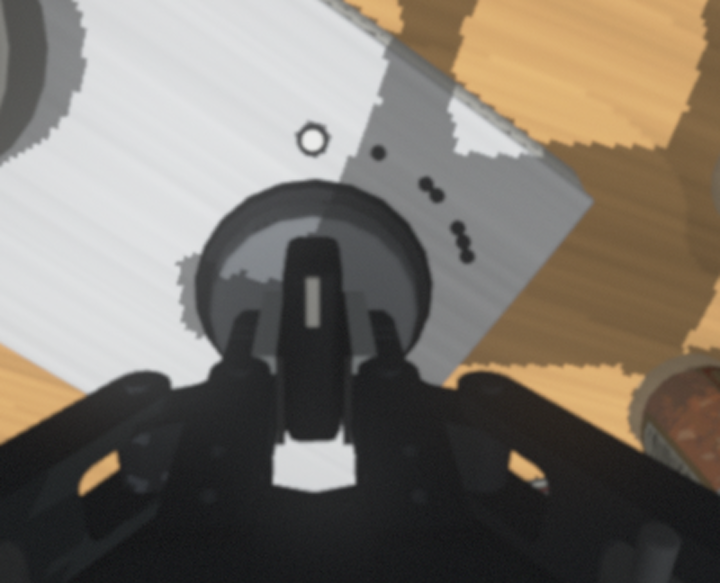

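View pics/s13.png

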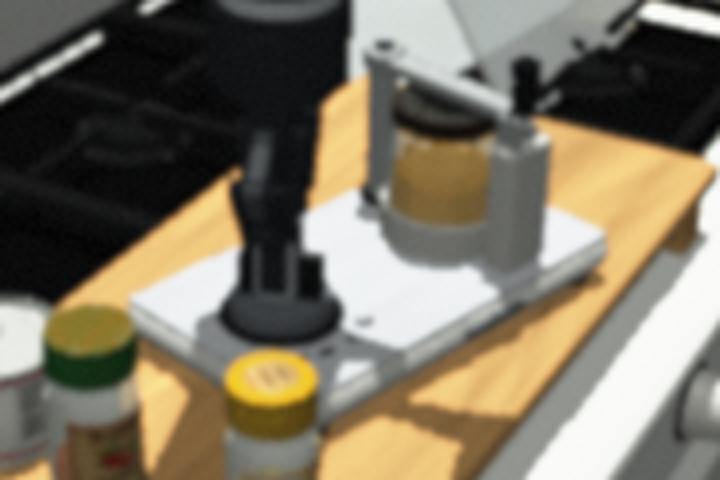

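Emit:
arm_command([
  [0, 0, 0, -0.007, 0.03, 0, 0],
  [0, 0, 0, -0.007, 0.07, 0, 0],
  [0, 0, 0, -0.007, 0.12, 0, 0],
  [0, 0, 0, -0.007, 0.17, 0, 0],
  [0, 0, 0, -0.007, 0.22, 0, 0],
  [0, 0, 0, -0.007, 0.27, 0, 0],
  [0, 0, 0, -0.007, 0.32, 0, 0],
  [0, 0, 0, -0.007, 0.37, 0, 0],
  [0, 0, 0, -0.007, 0.42, 0, 0],
  [0, 0, 0, -0.007, 0.47, 0, 0],
  [0, 0, 0, -0.007, 0.5, 0, 0],
  [0, 0, 0, -0.007, 0.5, 0, 0],
], force=80)

```text
time_s: 15.5
tool_pos: [0.5952, 0.2526, 0.0715]
orientation: [0.602, -0.372, 0.602, 0.37]
contact_force: [-0.8, -5.9, 5.7]
grip_width: 0.144
```

```bash
python3 - <<'E'
from h import *
s=get_state();c=camera("wrist");print(s["tool_pos"],s["contact_force"],s["ft_torque"],s["grip_width"],s["time_s"],s["joint_positions"].round(3))
T=toolT(s);print("phi",np.arctan2(T[1,2],T[0,2]),"x",T[:3,0].round(3))
cv2.imwrite("pics/w14.png",cv2.resize(c["img"][60:384,80:480],None,fx=1.8,fy=1.8,interpolation=cv2.INTER_CUBIC))
E
```

```text
[0.59521138 0.25259913 0.07152469] [-0.75397271 -5.86239184  5.7378356 ] [-0.78692107  0.03162411  0.11038477] 0.1442648981077009 15.5 [ 0.284  0.68   1.332 -0.002  1.128 -0.821]
phi 1.10502774429187 x [ 0.002 -0.001 -1.   ]
```

View pics/w14.png

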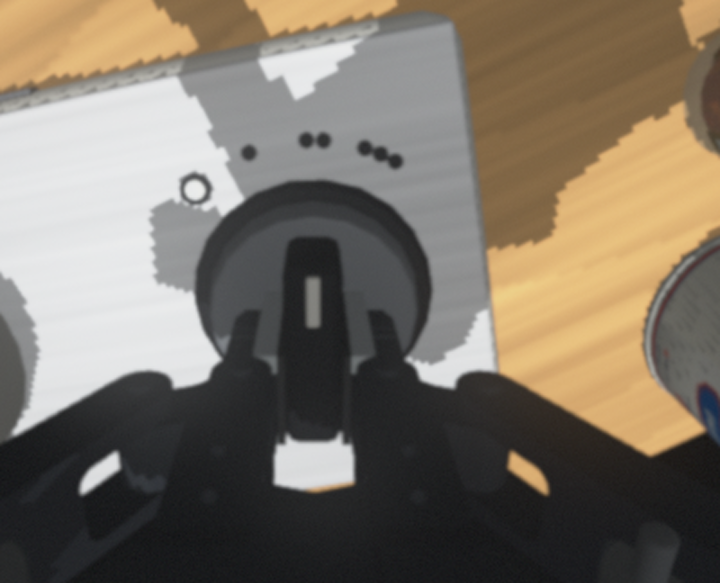

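Emit:
arm_command([
  [0, 0, 0, 0, 0.05, 0, 0],
  [0, 0, 0, 0, 0.1, 0, 0],
  [0, 0, 0, 0, 0.15, 0, 0],
  [0, 0, 0, 0, 0.2, 0, 0],
  [0, 0, 0, 0, 0.25, 0, 0],
  [0, 0, 0, 0, 0.3, 0, 0],
  [0, 0, 0, 0, 0.32, 0, 0],
  [0, 0, 0, 0, 0.32, 0, 0],
  [0, 0, 0, 0, 0.32, 0, 0],
  [0, 0, 0, 0, 0.32, 0, 0],
])

```text
time_s: 16.55
tool_pos: [0.5951, 0.2523, 0.0715]
orientation: [0.675, -0.211, 0.675, 0.21]
contact_force: [-1.2, -6.5, 6.0]
grip_width: 0.138
```

```bash
python3 - <<'E'
from h import *
s=get_state();c=camera("wrist");print(s["tool_pos"],s["contact_force"],s["ft_torque"],s["grip_width"],s["time_s"],s["joint_positions"].round(3))
T=toolT(s);print("phi",np.arctan2(T[1,2],T[0,2]),"dial",1.89-np.arctan2(T[1,2],T[0,2]))
cv2.imwrite("pics/w15.png",cv2.resize(c["img"][60:384,80:480],None,fx=1.8,fy=1.8,interpolation=cv2.INTER_CUBIC))
P=cloud(c,s);Z=P[...,2];d=np.hypot(P[...,0]-.594,P[...,1]-.2534)
m=(Z>.115)&(Z<.124)&(d<.028);w=P[m][:,:2].astype(np.float32);l=cv2.minAreaRect(w);print("grip rect",l)
c=camera("top");cv2.imwrite("pics/t15.png",cv2.resize(c["img"][150:275,155:390],None,fx=3.4,fy=3.4,interpolation=cv2.INTER_CUBIC))
P=cloud(c);Z=P[...,2];d=np.hypot(P[...,0]-.505,P[...,1]-.138)
m=(Z>.2)&(Z<.218)&(d<.04);print("knob",m.sum(),P[m].mean(0) if m.any() else "")
c=camera("side");cv2.imwrite("pics/s15.png",cv2.resize(c["img"][150:270,180:360],None,fx=4,fy=4,interpolation=cv2.INTER_CUBIC))
E
```

```text
[0.59505703 0.25233082 0.07151912] [-1.15186867 -6.50685065  6.00833147] [-1.03150644  0.06641939  0.20288946] 0.1383737531539074 16.55 [ 0.284  0.68   1.332 -0.002  1.129 -0.32 ]
phi 0.6045471195721902 dial 1.2854528804278096
grip rect ((0.5933203101158142, 0.2548621594905853), (0.04270947352051735, 0.03758886083960533), 85.87031555175781)
knob 15 [0.50797141 0.13259801 0.2091609 ]
```

View pics/w15.png

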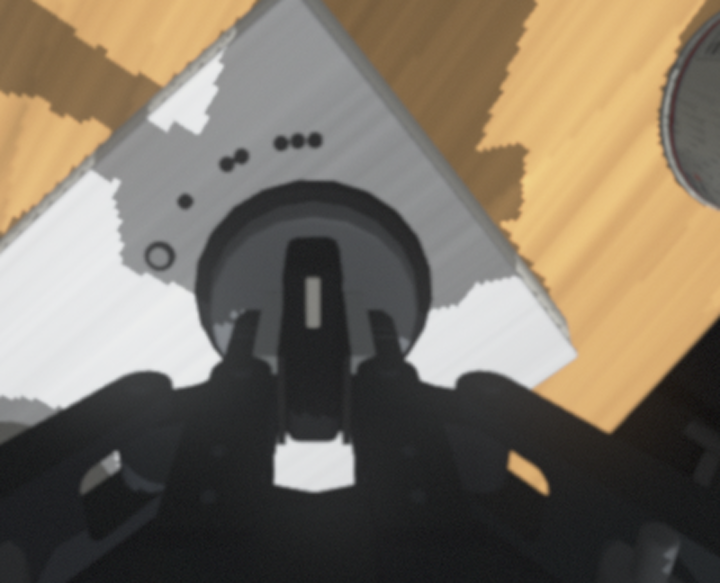

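View pics/t15.png

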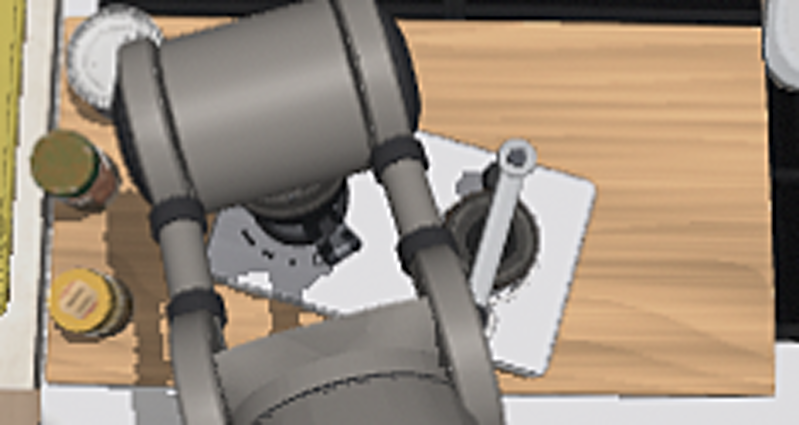

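View pics/s15.png

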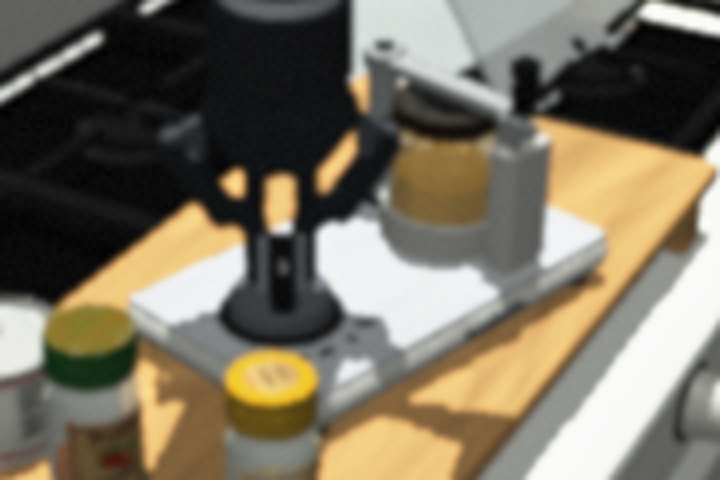

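```bash
python3 -c "
from rig import job_done,get_state
print(job_done());s=get_state();print(s['time_s'],s['tool_pos'],s['contact_force'],s['grip_width'])"
```

```text
the job is handed in; nothing more can be done
None
the job is handed in; nothing more can be done
```

I shut the keeper bar, turned the dial to the third step, and handed in at about 17 s with the gripper still holding the dial there.

**Bar:** I swung it shut by its knob until it stood on the firm stop, where I briefly pushed with up to about 36 N. I never saw the click itself in the readings. With the bar let go, the knob measured (0.505, 0.139) m, against (0.505, 0.138) m expected when shut.

**Dial:** I gripped the bar and turned it clockwise to about 1.285 rad, past the third click (1.2) and short of the end stop (1.36). The pointer stands at the three dots, and wrist forces were steady at under 10 N.

**Rest of the scene:** In the last pictures the bar looks shut and the jar is in its cup. The two spice jars and the tin look unmoved.

**Checks that disagreed:**
- **Fingertips:** They sit about 31 mm behind the stated TCP (seen in the wrist depth and side view), so my first sweep passed over the knob without touching it. I corrected the heights and repeated it.
- **Last top view:** The arm covered most of the knob. The 15 visible pixels gave a position about 6 mm off, so for the end state I relied on the side view, which was unchanged.
- **Last wrist view:** The final outline fit of the grip bar was unusable, because the fingers were in it. The dial angle therefore comes from the tool's rotation and the dots.

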